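Stop, shut and re-arm the vacuum sealer

ROBOT

A 6-joint arm with a two-finger parallel gripper is mounted at the origin on a cart in front of the work surface, level with it; the furniture and walls round the work are solid. World frame = base frame: x ahead of the robot, y to its left, z up, the work surface at z = 0. Lengths are in mm, angles in rad, forces in N, time in s.
With the tool pointing down it reaches from about 275 to 750 mm from the base axis. Payload 10.2 kg.
Tool frame: the origin (TCP) lies at the very end of the fingers, on their centre line; the grasp point (between the pads) lies 19 mm behind it; z points along the fingers, y is the line along which they close (so a half turn about z gives the same grasp; the last joint's range is limited). The gripper opens to 85 mm and grips with 20 to 120 N. Pads are 22 mm wide; open, the fingers measure 114 mm over their backs; the gripper's body (76 mm by 85 mm) begins 54 mm behind the grasp point. The pads swing forward as they close: fully open they stand 13 mm farther back than shut.
Start: joints at [0.977, 0.313, 1.498, -0, 1.331, -0.223], TCP at [190.253, 489.321, 231.294] pointing down, gripper open.
Joint ranges: [-2.94, 2.94], [-0.97, 2.17], [0.19, 2.56], [-1.23, 4.37], [0.02, 3.11], [-2.88, 2.88]. Speed limits (rad/s): [2.39, 2.39, 3.01, 3.14, 3.14, 3.14].

INTERFACE

Orientations are given as a unit quaternion [w, x, y, z].
In Python, from rig import telemetry, optics, ctrl gives the robot as it stands.
- The arm moves only by the tool servo_tool, never from a script. Its argument "deltas" is a list of rows, each a list of 3 entries, a list of its own where there are three numbers: the shift along the tool's x, y, z in units of 20 cm (1.0 is 20 cm), then the turn, a rotation vector about the tool's x, y, z in units of 90 degrees (1.0 is 90 degrees), then the opening, from 0 (shut) to 1 (fully open). A call has 1 to 8 rows; each row shifts and turns the commanded pose from where the row before left it, along the tool's axes as they then stand; what a row does not reach is not made up. A row lasts 1/10 s, in which the tool goes at most 50 mm and 8.59 degrees, less where a joint would pass 70% of its speed; a pose out of reach is approached as far as the arm can. A call with a number of a shift or a turn outside -1 to 1 is refused whole. A call with a gripper value outside its range is refused whole. The fingers move at their own pace and stop on an object; "squeeze" is the grip in N (left out, the last holds). Time passes only in rows, so rows that do not move let the fingers close. It gives the time, the measured TCP pose, the force, the opening and the grip force at its end, in the units of the state.
- telemetry.sense(): the state, without advancing time (a new reading comes with each control period).
- optics.capture(name): name is "scene" or "top"; returns the picture (400x640x3 uint8, blue, green, red); there is no depth.
- optics.camera_model(name): a dict with "vfov" (degrees; the focal length in pixels is half the picture's height over the tangent of half this angle, whatever the lens; pixels are square), "cx", "cy" (the principal point, pixels), "R" (3x3) and "t" (3): a world point X has camera coordinates R X + t. Camera axes: x right, y down, z forward; pixel columns grow to the right and rows downward; lengths in mm; the calibration is good to about 2 mm. A picture is of the moment at which its call begins. camera_model takes no time and is no camera call.
- ctrl.finish_job(): hands the job in; it is judged then, once.
The state is a dict: "time_s": time; "joints": joint angles; "dq": joint speeds; "tau": joint torques, N m; "eef_pos": TCP position; "ee_rot": TCP orientation; "force": force on the tool from outside, world axes, zero at the start; "wrist_torque": the same for the moment, N m; "grip_width": opening from 0.0 (shut) to 1.0 (fully open); "grip_force": force on a finger pad.
Only numpy, scipy, OpenCV 4.12 (cv2) and the standard library are available. Lean on these libraries where they do the work, as an engineer would, in place of code of your own. Each camera call takes 0.05 s, during which the arm holds its last target. There are 200 camera calls.

TASK

Press the mushroom stop button on the sealer's sloping front right in until it stays in by itself, and take your hand off it. With the stop in, push the open lid fully down until its catch holds, and tug the lid's grip upward to check it; if the lid gives, push it down again and tug again. Then turn the stop's knob clockwise until it is released, let go so that it springs out again, and leave the lid caught and the things round about where they stand.

Things in the scene. Friction and masses are not known exactly. Their poses are not given: they have to be found in the camera images.
- sealer: Aluminium vacuum sealer, 265 mm deep (x), 200 wide (y), 88 high without lid, fixed. Origin: centre of its underside; x from front to hinge side, y left, z up. Its front is a console face that rises at 30 degrees toward the lid, with the stop in the middle (flat gauge and rocker beside it are for show). Outward normal of the face = stop's axis = (-0.5, 0, 0.866) in these axes.
- console (a point): Centre of the console face, where the stop's axis meets it; axes of the sealer. The stop's axis is tilted 30 degrees from vertical toward the sealer's front, so press and turn with the tool along it. The collar on the face round this point is 44 mm across and 10 mm high.
- stop_head (a point): Middle of the stop's black ribbed mushroom head, 52 mm across, 26 mm high (13 mm each way along its axis); its cylindrical side, for gripping, runs from 7 mm below to 5 mm above this point. Own z: outward along the stop's axis. The point is 37 mm from the console face when out (24 mm free below the head) and 29.5 mm when latched in.
- stop (a joint): Push travel of the stop in m: 0 fully out, 0.011 fully in. A spring pushes it out (4 N at first, at most about 11 N on the way in). A hidden catch engages at about 0.009: let go after that it stays in at about 0.0075; pressed less, it springs back out. It cannot be pulled out; turning the knob frees it.
- stop_knob (a joint): Turn of the mushroom head about its axis in rad: 0 at rest, grows clockwise (as seen facing the console) up to 1.0. Past about 0.5 the catch is free and the spring pushes the stop out as soon as the head is let go; 0.7 to 0.8 is a good turn. A weak spring (0.06 N m at 1 rad) turns the free head slowly back to 0.
- lid_grip (a point): Holding point of the upright black grip on the lid's front edge. The grip is 18 mm (x) by 32 mm (y) and stands 44 mm above the lid's top; this point is 18 mm below its top end, 26 mm above the lid. It tilts with the lid; shut, it is 162 mm in front of and 36 mm above the hinge line, which runs along the sealer's y, 220 mm behind and 32 mm above the console point.
- lid (a joint): Lid angle in rad: 0 fully down, up to 0.75. Starts open, stays where left (about 1 N at the grip lowers it, 4 N raises it). From 0.07 to 0.03 a hidden sprung catch resists with up to 6 N, then snaps over; at 0 it always holds. Caught, the lid has play up to about 0.036 (6 mm at the grip), then stops firm; if it rises past 0.05 it is not caught. The catch cannot be opened from outside.
- shaker: Blue shaker cup with white lid, 89 mm across, 166 mm high, standing to the left of the sealer; bystander. Origin: centre of its underside.
- pitcher: Steel milk pitcher, 70x96x105 mm, standing to the far left front of the sealer; bystander. Origin: centre of its underside.
- jar: Glass jar with a metal lid, 60 mm across, 90 mm high, standing to the left front of the sealer; bystander. Origin: centre of its underside.

How it is judged:
By the outcome, as a careful person would: the job done as asked, in the order asked, and still so for the second after the job is handed in, with the robot touching nothing.
It also fails if it takes over 48 s, if anything falls off the work surface, if the arm or the gripper's body presses on something with over 40 N, if the wrist force passes 120 N, or if a joint passes its speed limit or range.

## Working session

There is one attempt and no reset: what is moved stays moved. The work goes in short steps, Python scripts to look and compute and a tool call to move; the robot and the scene stay as the last step left them, time stands still between calls to the robot, and variables do not carry over. Pictures are saved under pics/ and viewed, at most 10 in all, crops included, and the job is handed in when it is done.

Besides the shell and the picture viewer there is one more tool, called as name(argument=value, ...), one argument or row to a line, values as JSON. servo_tool: Moves the arm, as the interface text tells. Its arguments: {"type":"object","properties":{"deltas":{"type":"array"},"squeeze":{"type":"number"}},"required":["deltas"]}

```bash
mkdir -p pics; ls
python3 - <<'E'
from rig import telemetry, optics, ctrl
import cv2
for n in("scene","top"):
    cv2.imwrite(f"pics/{n}0.png",optics.capture(n)); print(n,optics.camera_model(n))
print(telemetry.sense())
E
```

```text
pics
scene {'vfov': 55.223130466636164, 'cx': 318.74450963620933, 'cy': 197.59870721811262, 'R': array([[ 0.48475614, -0.8745727 ,  0.01157963],
       [-0.40766813, -0.23763491, -0.8816668 ],
       [ 0.77383344,  0.42267274, -0.47173039]]), 't': array([-410.80694604,  269.21062897,  604.10076445])}
top {'vfov': 52.555252913815245, 'cx': 320.6491628915519, 'cy': 200.80373579302204, 'R': array([[ 0.0031285 , -0.99946723,  0.03248785],
       [-0.98968062, -0.00774874, -0.14308122],
       [ 0.14325673, -0.03170496, -0.98917759]]), 't': array([-153.60119185,  567.35526962, 1008.14948228])}
{'time_s': 0.1, 'joints': array([ 9.76629762e-01,  3.13379978e-01,  1.49834228e+00, -3.63469779e-06,
        1.33099978e+00, -2.23392875e-01]), 'dq': array([ 1.08556717e-05, -3.84630307e-04, -2.05922602e-03,  1.82723144e-03,
        3.16931247e-03,  1.49960077e-04]), 'tau': array([ 3.48089503e-03, -4.12901330e+01, -2.60140586e+01, -1.48165323e-04,
        3.02102977e-03, -1.09630031e-05]), 'eef_pos': array([190.10728952, 489.13172946, 230.80659089]), 'ee_rot': array([-2.22839779e-04,  1.84326309e-01,  9.82864941e-01, -5.18866900e-04]), 'force': array([0.2299872 , 0.1662257 , 0.51018481]), 'wrist_torque': array([ 0.0527381 ,  0.04710865, -0.02215584]), 'grip_force': 0.0, 'grip_width': 0.9966350910081939}
```

View pics/scene0.png

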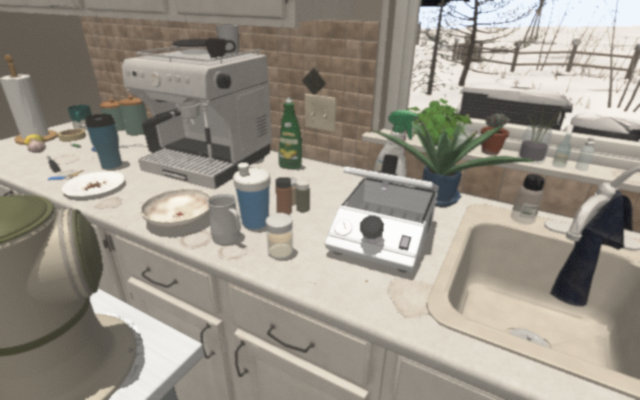

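View pics/top0.png

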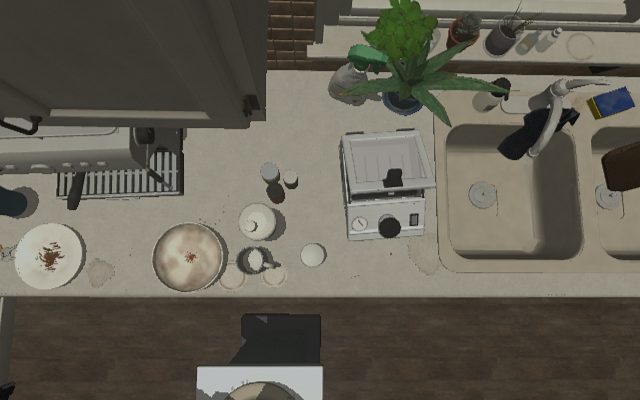

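The scene picture shows the sealer with its stop at about (372,227). The top picture has the stop at (389,227), the grip at (393,178), the jar at (313,255), the pitcher at (254,260) and the shaker at (258,222). I'll crop closer next.

Run:
```python
import cv2,numpy as np
a=cv2.imread("pics/top0.png")[120:248,330:450]; b=cv2.imread("pics/scene0.png")[160:278,322:442]
a=cv2.resize(a,(400*120//120,int(128*400/120)),interpolation=cv2.INTER_CUBIC); b=cv2.resize(b,(400,int(118*400/120)),interpolation=cv2.INTER_CUBIC)
h=max(a.shape[0],b.shape[0]); 
f=lambda m: cv2.copyMakeBorder(m,0,h-m.shape[0],0,0,cv2.BORDER_CONSTANT)
cv2.imwrite("pics/crop0.png",np.hstack([f(a),f(b)]))
```

```text
(no output)
```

View pics/crop0.png

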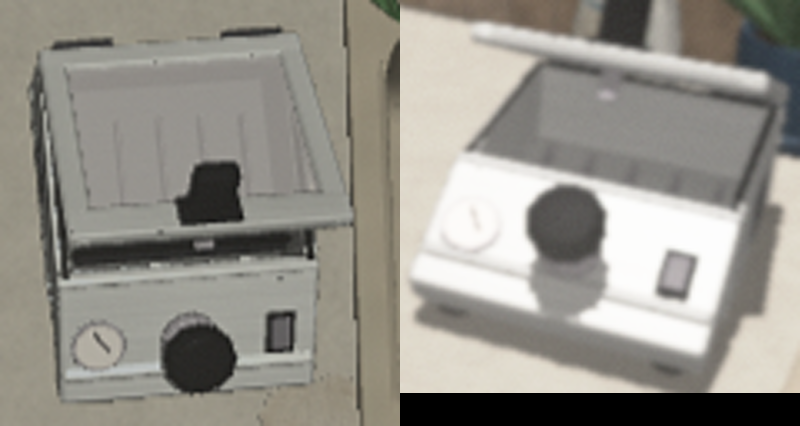

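```bash
cat > h.py <<'E'
import numpy as np
from rig import optics
from scipy.optimize import least_squares
C={n:optics.camera_model(n) for n in("top","scene")}
def proj(n,X):
    c=C[n];f=200/np.tan(np.radians(c["vfov"]/2));p=np.asarray(X)@c["R"].T+c["t"]
    return np.stack([c["cx"]+f*p[...,0]/p[...,2],c["cy"]+f*p[...,1]/p[...,2]],-1)
def tri(a,b):
    r=least_squares(lambda X:np.r_[proj("top",X)-a,proj("scene",X)-b],[450,-150,60.])
    return r.x,r.fun
E
python3 - <<'E'
from h import *
T=lambda u,v:np.array([330+.3*u,120+.3*v]);S=lambda u,v:np.array([322+.3*(u-400),160+.3*v])
for n,a,b in [("head",(198,357),(565,223)),("gauge",(98,346),(470,223)),("rocker",(280,332),(677,275)),("ridgeL",(62,283),(470,155)),("ridgeR",(315,263),(742,210)),("lidFL",(64,228),(475,30)),("lidFR",(350,218),(770,85))]:
    x,f=tri(T(*a),S(*b)); print(n,x.round(1),f.round(2))
E
```

```text
head [ 497.5 -319.8   90.9] [ 0.37 -0.19 -0.35  0.06]
gauge [ 507.7 -249.1   62.7] [ 0.32 -0.19 -0.33  0.04]
rocker [ 519.5 -389.7   61.8] [ 0.48 -0.23 -0.43  0.09]
ridgeL [ 554.5 -222.5   84.6] [ 1.39 -0.81 -1.5   0.21]
ridgeR [ 569.7 -412.1   90. ] [ 1.24 -0.54 -1.14  0.26]
lidFL [ 579.8 -212.9  169.4] [ 0.4  -0.23 -0.46  0.07]
lidFR [ 588.6 -413.   172.7] [ 1.19 -0.49 -1.13  0.28]
```

```bash
cat >> h.py <<'E'
from scipy.spatial.transform import Rotation as Rn, Slerp
from rig import telemetry
yaw=0.08
head0=np.array([497.5,-319.8,90.9])
def frames():
    Z=Rn.from_euler("z",yaw).as_matrix()
    ax=Z@[-.5,0,.866]; con=head0-37*ax; hinge=con+Z@[220,0,32]
    return Z,ax,con,hinge
def gripP(th,p=(0,0,0)):   # point offset p in lid axes from lid_grip at lid angle th
    Z,ax,con,h=frames(); return h+Z@(Rn.from_euler("y",th).as_matrix()@(np.array([-162,0,36])+p))
def state():
    s=telemetry.sense(); q=s["ee_rot"]; return s,s["eef_pos"],Rn.from_quat(np.r_[q[1:],q[0]])
def toolR(tilt,spin=0):  # tool z in sealer xz plane, tilt>0 leans handle to the front (z points to +x and down); tool y=-sealer y
    Z=Rn.from_euler("z",yaw); z=np.array([np.sin(tilt),0,-np.cos(tilt)]); y=np.array([0,-1,0]); x=np.cross(y,z)
    return Z*Rn.from_matrix(np.stack([x,y,z],1))*Rn.from_euler("z",spin)
def rows(P,R,n,g,start=None):
    s,p0,R0=state()
    if start: p0,R0=start
    sl=Slerp([0,1],Rn.concatenate([R0,R])); pc,Rc=p0,R0; out=[]
    for k in range(1,n+1):
        p=p0+(P-p0)*k/n; R_=sl(k/n); d=Rc.inv().apply(p-pc)/200; r=(Rc.inv()*R_).as_rotvec()/(np.pi/2)
        out.append("["+str([float(v) for v in d.round(4)])+","+str([float(v) for v in r.round(4)])+f",{g}]"); pc,Rc=p,R_
    return out
def rep():
    s,p,R=state(); print("t",round(s["time_s"],2),"p",p.round(1),"z",R.as_matrix()[:,2].round(3),"F",s["force"].round(1),"g",round(s["grip_width"],3),round(s["grip_force"],1),"j",s["joints"].round(2))
E
python3 - <<'E'
from h import *
import cv2
Z,ax,con,hinge=frames(); print(con,hinge,gripP(0))
t=np.linspace(0,2*np.pi,40); e1=Z@[.866,0,.5]; e2=Z@[0,1,0]
ims={}
for n in("top","scene"):
    im=cv2.imread(f"pics/{n}0.png"); x0,y0=(330,120) if n=="top" else (322,150)
    im=cv2.resize(im[y0:y0+128,x0:x0+120],None,fx=4,fy=4,interpolation=cv2.INTER_CUBIC)
    d=lambda P,c,cl=True: cv2.polylines(im,[((proj(n,np.array(P))-[x0,y0])*4+1.5).round().astype(int)],cl,c,1)
    for h in(-13,13): d([head0+h*ax+26*(np.cos(a)*e1+np.sin(a)*e2) for a in t],(0,0,255))
    d([con+22*(np.cos(a)*e1+np.sin(a)*e2) for a in t],(0,255,0))
    d([hinge+Z@[0,100,0],hinge+Z@[0,-100,0]],(255,0,255),False)
    for th,c in((.35,(255,0,0)),(.45,(0,200,0)),(.55,(0,160,255))):
        d([gripP(th,(a,b,18)) for a,b in((-9,-16),(9,-16),(9,16),(-9,16))],c)
        d([gripP(th,(a,b,-26)) for a,b in((-9,-16),(9,-16),(9,16),(-9,16))],c)
    ims[n]=im[:,:400] if n=="top" else im[:,:400]
cv2.imwrite("pics/ov.png",np.hstack(list(ims.values())))
# bystanders, base point at their top height
from scipy.optimize import fsolve
for nm,px,h in(("jar",(313,255),90),("shaker",(258,222),166),("pitcher",(254,260),105)):
    print(nm,fsolve(lambda q:proj("top",[q[0],q[1],h])-px,[450,0]).round())
E
```

```text
[ 515.94083157 -318.32157816   58.858     ] [ 735.23720695 -300.74034549   90.858     ] [ 573.75533053 -313.68652591  126.858     ]
jar [ 428. -131.]
shaker [501.  -5.]
pitcher [416.  10.]
```

View pics/ov.png

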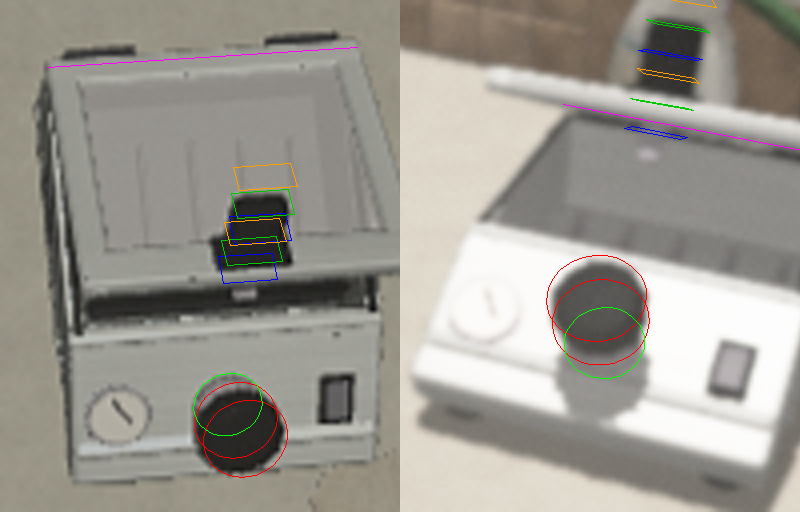

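The overlay fits well: the head matches in both views, and the grip matches a lid angle of about 0.46. The bystanders lie outside my path.

Run:
```python
from h import *
Z,ax,con,h=frames()
for r in rows(np.array([400,-250,270.]),toolR(0),28,0)[::27]: print(r)
P=head0+63*ax; print(P)
for r in rows(P,toolR(np.pi/6),8,0,(np.array([400,-250,270.]),toolR(0))): print(r)
```

```text
[[-0.0828, -0.1094, -0.0069],[-0.0, 0.0, 0.0612],0]
[[0.0138, 0.1365, -0.007],[-0.0, 0.0, 0.0612],0]
[ 466.10074625 -322.31731286  145.458     ]
[[0.0376, 0.0484, 0.0778],[-0.0, 0.0417, 0.0],0]
[[0.0324, 0.0484, 0.0801],[-0.0, 0.0417, 0.0],0]
[[0.0271, 0.0484, 0.0821],[0.0, 0.0417, -0.0],0]
[[0.0217, 0.0484, 0.0837],[-0.0, 0.0417, 0.0],0]
[[0.0161, 0.0484, 0.0849],[-0.0, 0.0417, -0.0],0]
[[0.0106, 0.0484, 0.0858],[0.0, 0.0417, -0.0],0]
[[0.0049, 0.0484, 0.0863],[0.0, 0.0417, 0.0],0]
[[-0.0007, 0.0484, 0.0864],[0.0, 0.0417, 0.0],0]
```

Run:
```python
from h import *
for r in rows(np.array([400,-250,270.]),toolR(0),24,0): print(r)
```

```text
[[-0.0965, -0.1277, -0.008],[-0.0, 0.0, 0.0714],0]
[[-0.1102, -0.1161, -0.0081],[-0.0, 0.0, 0.0714],0]
[[-0.1225, -0.103, -0.0081],[-0.0, 0.0, 0.0714],0]
[[-0.1333, -0.0887, -0.0081],[-0.0, 0.0, 0.0714],0]
[[-0.1424, -0.0732, -0.0081],[-0.0, 0.0, 0.0714],0]
[[-0.1497, -0.0568, -0.0081],[-0.0, 0.0, 0.0714],0]
[[-0.1551, -0.0397, -0.0081],[-0.0, 0.0, 0.0714],0]
[[-0.1585, -0.0221, -0.0081],[-0.0, 0.0, 0.0714],0]
[[-0.16, -0.0042, -0.0081],[-0.0, 0.0, 0.0714],0]
[[-0.1595, 0.0137, -0.0081],[-0.0, 0.0, 0.0714],0]
[[-0.157, 0.0315, -0.0081],[-0.0, 0.0, 0.0714],0]
[[-0.1524, 0.0488, -0.0082],[-0.0, 0.0, 0.0714],0]
[[-0.146, 0.0656, -0.0082],[-0.0, 0.0, 0.0714],0]
[[-0.1378, 0.0815, -0.0082],[-0.0, 0.0, 0.0714],0]
[[-0.1278, 0.0964, -0.0082],[-0.0, 0.0, 0.0714],0]
[[-0.1162, 0.1101, -0.0082],[-0.0, 0.0, 0.0714],0]
[[-0.1032, 0.1224, -0.0082],[-0.0, 0.0, 0.0714],0]
[[-0.0888, 0.1332, -0.0082],[-0.0, 0.0, 0.0714],0]
[[-0.0734, 0.1423, -0.0082],[-0.0, 0.0, 0.0714],0]
[[-0.057, 0.1496, -0.0082],[-0.0, 0.0, 0.0714],0]
[[-0.0399, 0.155, -0.0082],[-0.0, 0.0, 0.0714],0]
[[-0.0223, 0.1585, -0.0082],[-0.0, 0.0, 0.0714],0]
[[-0.0044, 0.16, -0.0082],[-0.0, 0.0, 0.0714],0]
[[0.0135, 0.1595, -0.0082],[-0.0, 0.0, 0.0714],0]
```

servo_tool(
  deltas=[
    [[-0.096,-0.128,-0.008],[0,0,0.071],0],
    [[-0.11,-0.116,-0.008],[0,0,0.071],0],
    [[-0.122,-0.103,-0.008],[0,0,0.071],0],
    [[-0.133,-0.089,-0.008],[0,0,0.071],0],
    [[-0.142,-0.073,-0.008],[0,0,0.071],0],
    [[-0.15,-0.057,-0.008],[0,0,0.071],0],
    [[-0.155,-0.04,-0.008],[0,0,0.071],0],
    [[-0.158,-0.022,-0.008],[0,0,0.071],0],
  ],
  squeeze=40,
)

```text
time_s: 0.9
eef_pos: [260.2, 242.0, 244.0]
ee_rot: [-0.0, 0.592, 0.806, -0.0]
force: [0.8, 0.3, -0.1]
grip_width: -0.003
grip_force: 0.0
```

servo_tool(
  deltas=[
    [[-0.16,-0.004,-0.008],[0,0,0.071],0],
    [[-0.16,0.014,-0.008],[0,0,0.071],0],
    [[-0.157,0.032,-0.008],[0,0,0.071],0],
    [[-0.152,0.049,-0.008],[0,0,0.071],0],
    [[-0.146,0.066,-0.008],[0,0,0.071],0],
    [[-0.138,0.082,-0.008],[0,0,0.071],0],
    [[-0.128,0.096,-0.008],[0,0,0.071],0],
    [[-0.116,0.11,-0.008],[0,0,0.071],0],
  ],
)

```text
time_s: 1.7
eef_pos: [332.3, -4.0, 256.9]
ee_rot: [-0.0, 0.882, 0.471, 0.0]
force: [0.3, 0.6, -0.5]
grip_width: -0.003
grip_force: 0.0
```

servo_tool(
  deltas=[
    [[-0.103,0.122,-0.008],[0,0,0.071],0],
    [[-0.089,0.133,-0.008],[0,0,0.071],0],
    [[-0.073,0.142,-0.008],[0,0,0.071],0],
    [[-0.057,0.15,-0.008],[0,0,0.071],0],
    [[-0.04,0.155,-0.008],[0,0,0.071],0],
    [[-0.022,0.158,-0.008],[0,0,0.071],0],
    [[-0.004,0.16,-0.008],[0,0,0.071],0],
    [[0.014,0.16,-0.008],[0,0,0.071],0],
  ],
)

```text
time_s: 2.5
eef_pos: [405.3, -249.3, 269.4]
ee_rot: [-0.0, 0.999, 0.045, -0.0]
force: [0.1, 0.9, 0.4]
grip_width: 0.001
grip_force: 0.0
```

Run:
```python
from h import *
rep(); Z,ax,con,h=frames()
for r in rows(head0+43*ax,toolR(np.pi/6),8,0): print(r)
```

```text
t 2.5 p [ 405.3 -249.3  269.4] z [-0.  0. -1.] F [0.1 0.9 0.4] g 0.001 0.0 j [-0.8   0.18  1.57  0.    1.39  0.68]
[[0.0401, 0.0489, 0.0883],[-0.0002, 0.0417, 0.0007],0]
[[0.0342, 0.0489, 0.0907],[-0.0002, 0.0417, 0.0007],0]
[[0.0283, 0.0488, 0.0928],[-0.0002, 0.0417, 0.0007],0]
[[0.0222, 0.0487, 0.0945],[-0.0002, 0.0417, 0.0007],0]
[[0.016, 0.0487, 0.0957],[-0.0002, 0.0417, 0.0007],0]
[[0.0098, 0.0486, 0.0966],[-0.0002, 0.0417, 0.0007],0]
[[0.0035, 0.0486, 0.0971],[-0.0002, 0.0417, 0.0007],0]
[[-0.0028, 0.0485, 0.0971],[-0.0002, 0.0417, 0.0007],0]
```

servo_tool(
  deltas=[
    [[0.04,0.049,0.088],[0,0.042,0.001],0],
    [[0.034,0.049,0.091],[0,0.042,0.001],0],
    [[0.028,0.049,0.093],[0,0.042,0],0],
    [[0.022,0.049,0.094],[0,0.042,0.001],0],
    [[0.016,0.049,0.096],[0,0.042,0.001],0],
    [[0.01,0.049,0.097],[0,0.042,0.001],0],
    [[0.004,0.049,0.097],[0,0.042,0.001],0],
    [[-0.003,0.049,0.097],[0,0.042,0],0],
  ],
)

```text
time_s: 3.3
eef_pos: [476.7, -320.7, 127.7]
ee_rot: [-0.012, 0.964, 0.04, 0.262]
force: [0.0, -0.6, -0.2]
grip_width: 0.003
grip_force: 0.0
```

Run:
```python
from h import *
import cv2
rep(); Z,ax,con,h=frames(); s,p,R=state(); print("tool-frame vec to head top",R.inv().apply(head0+13*ax-p).round(1))
a=optics.capture("top")[130:250,330:450];b=optics.capture("scene")[140:260,300:420]
cv2.imwrite("pics/p1.png",np.hstack([cv2.resize(m,(400,400),interpolation=cv2.INTER_CUBIC) for m in(a,b)]))
```

```text
t 3.3 p [ 476.7 -320.7  127.7] z [ 0.504  0.044 -0.863] F [ 0.  -0.6 -0.2] g 0.003 0.0 j [-1.01  0.38  1.8   0.67  0.81  0.05]
tool-frame vec to head top [-0.5  0.9 29.2]
```

View pics/p1.png

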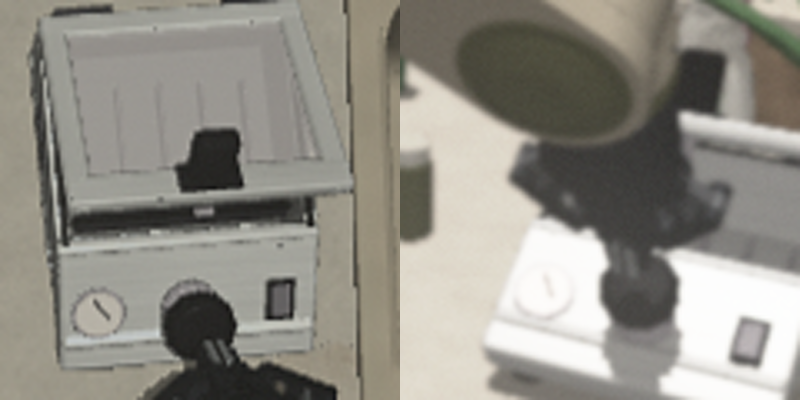

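The fingertips are aimed at the head's centre: it sits at (200,325) in the left crop and (640,290) in the right. I'll approach and press now.

servo_tool(
  deltas=[
    [[0,0.004,0.03],[0,0,0],0],
    [[0,0,0.03],[0,0,0],0],
    [[0,0,0.03],[0,0,0],0],
    [[0,0,0.02],[0,0,0],0],
    [[0,0,0.02],[0,0,0],0],
    [[0,0,0.01],[0,0,0],0],
    [[0,0,0.01],[0,0,0],0],
  ],
)

```text
time_s: 4.1
eef_pos: [491.8, -319.8, 102.8]
ee_rot: [-0.012, 0.964, 0.041, 0.261]
force: [-5.0, 1.0, 6.2]
grip_width: 0.001
grip_force: 4.0
```

servo_tool(
  deltas=[
    [[0,0,0.01],[0,0,0],0],
    [[0,0,0.01],[0,0,0],0],
  ],
)

```text
time_s: 4.3
eef_pos: [493.8, -319.6, 99.2]
ee_rot: [-0.012, 0.964, 0.041, 0.261]
force: [-3.4, 0.4, 4.7]
grip_width: -0.001
grip_force: 2.6
```

```bash
cat >> h.py <<'E'
def axrep():
    Z,ax,con,h=frames(); s,p,R=state(); print("TCP along axis above head0:",round((p-head0)@ax,2),"F.ax",round(s["force"]@ax,1))
E
python3 -c "
from h import *
rep();axrep()"
```

```text
t 4.3 p [ 493.8 -319.6   99.2] z [ 0.502  0.045 -0.864] F [-3.4  0.4  4.7] g -0.001 2.6 j [-0.97  0.45  1.79  0.7   0.76  0.03]
TCP along axis above head0: 9.09 F.ax 5.7
```

servo_tool(
  deltas=[
    [[0,0,0.01],[0,0,0],0],
    [[0,0,0.01],[0,0,0],0],
    [[0,0,0.008],[0,0,0],0],
  ],
)

```text
time_s: 4.6
eef_pos: [496.6, -319.8, 95.2]
ee_rot: [-0.012, 0.964, 0.041, 0.261]
force: [-20.6, 4.0, 27.4]
grip_width: 0.002
grip_force: 16.6
```

```bash
python3 -c "
from h import *
rep();axrep()"
```

```text
t 4.6 p [ 496.6 -319.8   95.2] z [ 0.502  0.044 -0.863] F [-20.6   4.   27.4] g 0.002 16.6 j [-0.97  0.46  1.78  0.7   0.75  0.03]
TCP along axis above head0: 4.14 F.ax 33.8
```

servo_tool(
  deltas=[
    [[0,0,0.006],[0,0,0],0],
    [[0,0,0.0],[0,0,0],0],
  ],
)

```text
time_s: 4.8
eef_pos: [496.8, -320.0, 95.2]
ee_rot: [-0.011, 0.964, 0.041, 0.261]
force: [-23.4, 5.9, 27.7]
grip_width: 0.003
grip_force: 17.7
```

```bash
python3 -c "
from h import *
rep();axrep()"
```

```text
t 4.8 p [ 496.8 -320.    95.2] z [ 0.503  0.043 -0.863] F [-23.4   5.9  27.7] g 0.003 17.7 j [-0.97  0.46  1.78  0.7   0.75  0.03]
TCP along axis above head0: 4.1 F.ax 35.4
```

It bottomed out at 34 N, so the head is fully in. That puts it 2 mm farther out along its axis than I measured. I'll retreat and check that it stays in.

servo_tool(
  deltas=[
    [[0,0,-0.01],[0,0,0],0],
    [[0,0,-0.01],[0,0,0],0],
    [[0,0,-0.015],[0,0,0],0],
  ],
)

```text
time_s: 5.1
eef_pos: [493.6, -319.6, 99.3]
ee_rot: [-0.012, 0.965, 0.041, 0.261]
force: [0.3, 0.1, 0.3]
grip_width: -0.004
grip_force: 0.0
```

```bash
sed -i 's/^head0=.*/head0=np.array([497.5,-319.8,90.9])+2.1*np.array([-.498,-.04,.866])/' h.py; python3 -c "
from h import *
rep();axrep()"
```

```text
t 5.1 p [ 493.6 -319.6   99.3] z [ 0.502  0.045 -0.864] F [0.3 0.1 0.3] g -0.004 0.0 j [-0.97  0.45  1.79  0.7   0.76  0.03]
TCP along axis above head0: 7.13 F.ax 0.1
```

servo_tool(
  deltas=[
    [[0,0,-0.05],[0,0,0],0.3],
    [[0,0,-0.1],[0,0,0],0.9],
    [[0,0,-0.15],[0,0,0],0.9],
    [[0,0,-0.15],[0,0,0],0.9],
  ],
)

```text
time_s: 5.5
eef_pos: [447.6, -323.5, 177.8]
ee_rot: [-0.012, 0.965, 0.041, 0.26]
force: [0.2, 0.1, 0.4]
grip_width: 0.682
grip_force: 0.0
```

Run:
```python
from h import *
import cv2
rep()
a=optics.capture("top")[130:250,330:450];b=optics.capture("scene")[140:260,300:420]
cv2.imwrite("pics/p2.png",np.hstack([cv2.resize(m,(400,400),interpolation=cv2.INTER_CUBIC) for m in(a,b)]))
```

```text
t 5.5 p [ 447.6 -323.5  177.8] z [ 0.501  0.045 -0.864] F [0.2 0.1 0.4] g 0.682 0.0 j [-1.06  0.27  1.8   0.61  0.93  0.09]
```

View pics/p2.png

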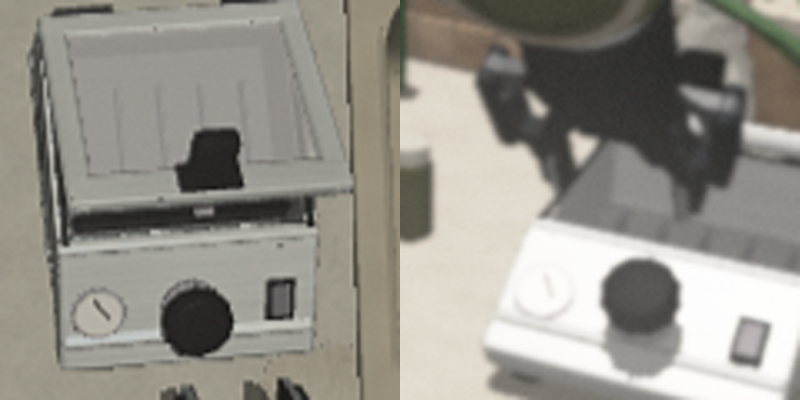

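The stop stays in: force was zero after 4 mm of retreat, and the head at (196,318) sits against its collar. Next is the lid grip.

Run:
```python
from h import *
g=gripP(.45); R=toolR(-.2); z=R.as_matrix()[:,2]; print(g,gripP(.45,(0,0,18)),gripP(0))
A=np.array([470,-318,270.]); 
for r in rows(A,toolR(0.1),5,.75): print(r)
B=g+(19-70)*z; print("B",B)
for r in rows(B,R,6,.75,(A,toolR(.1))): print(r)
```

```text
[ 604.39419716 -311.23033119  195.55711221] [ 612.19853612 -310.60464871  211.76516005] [ 572.70953053 -313.77052591  128.6766    ]
[[0.0649, -0.005, -0.066],[0.0002, -0.0547, 0.0006],0.75]
[[0.0589, -0.005, -0.0713],[0.0002, -0.0547, 0.0006],0.75]
[[0.0526, -0.0051, -0.0761],[0.0002, -0.0547, 0.0006],0.75]
[[0.0459, -0.0052, -0.0803],[0.0002, -0.0547, 0.0006],0.75]
[[0.0388, -0.0053, -0.084],[0.0002, -0.0547, 0.0006],0.75]
B [ 614.49392749 -310.42062465  245.54050768]
[[0.1179, 0.0033, 0.0323],[0.0, -0.0318, -0.0],0.75]
[[0.1194, 0.0033, 0.0264],[0.0, -0.0318, 0.0],0.75]
[[0.1205, 0.0033, 0.0204],[0.0, -0.0318, 0.0],0.75]
[[0.1214, 0.0033, 0.0143],[0.0, -0.0318, 0.0],0.75]
[[0.122, 0.0033, 0.0082],[0.0, -0.0318, 0.0],0.75]
[[0.1222, 0.0033, 0.0021],[-0.0, -0.0318, -0.0],0.75]
```

servo_tool(
  deltas=[
    [[0.065,-0.005,-0.066],[0,-0.055,0.001],0.75],
    [[0.059,-0.005,-0.071],[0,-0.055,0],0.75],
    [[0.053,-0.005,-0.076],[0,-0.055,0.001],0.75],
    [[0.046,-0.005,-0.08],[0,-0.055,0.001],0.75],
    [[0.039,-0.005,-0.084],[0,-0.055,0.001],0.75],
  ],
)

```text
time_s: 6.1
eef_pos: [471.2, -316.8, 267.0]
ee_rot: [-0.004, 0.998, 0.039, 0.046]
force: [0.1, -0.7, -0.1]
grip_width: 0.747
grip_force: 0.0
```

servo_tool(
  deltas=[
    [[0.118,0.003,0.032],[0,-0.032,0],0.75],
    [[0.119,0.003,0.026],[0,-0.032,0],0.75],
    [[0.12,0.003,0.02],[0,-0.032,0],0.75],
    [[0.121,0.003,0.014],[0,-0.032,0],0.75],
    [[0.122,0.003,0.008],[0,-0.032,0],0.75],
    [[0.122,0.003,0.002],[0,-0.032,0],0.75],
    [[0,0,0],[0,0,0],0.75],
  ],
)

```text
time_s: 6.8
eef_pos: [617.5, -307.8, 236.2]
ee_rot: [0.0, 0.994, 0.041, -0.105]
force: [-0.2, -0.3, -1.2]
grip_width: 0.753
grip_force: 0.0
```

Run:
```python
from h import *
import cv2
rep(); s,p,R=state()
print("to grip+19 in tool frame",(R.inv().apply(gripP(.45)-p)+[0,0,19]).round(1))
a=optics.capture("top")[130:250,330:450];b=optics.capture("scene")[100:220,330:450]
cv2.imwrite("pics/p3.png",np.hstack([cv2.resize(m,(400,400),interpolation=cv2.INTER_CUBIC) for m in(a,b)]))
```

```text
t 6.8 p [ 617.5 -307.8  236.2] z [-0.21  -0.009 -0.978] F [-0.2 -0.3 -1.2] g 0.753 0.0 j [-0.59  0.85  0.64 -0.13  1.82  0.88]
to grip+19 in tool frame [-4.6  2.7 61.5]
```

View pics/p3.png

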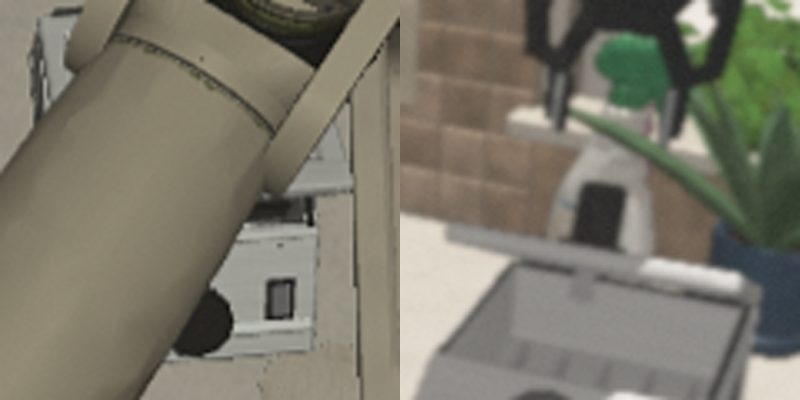

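The fingers straddle the grip's position: their tips are at (560,125) and (670,130), with the grip top at (598,185) below in the right crop. I'll go down and grip.

servo_tool(
  deltas=[
    [[-0.008,0.005,0.04],[0,0,0],0.75],
    [[-0.008,0.005,0.08],[0,0,0],0.75],
    [[-0.007,0.004,0.08],[0,0,0],0.75],
    [[0,0,0.06],[0,0,0],0.75],
    [[0,0,0.03],[0,0,0],0.75],
    [[0,0,0.015],[0,0,0],0.6],
  ],
)

```text
time_s: 7.5
eef_pos: [597.7, -313.2, 183.6]
ee_rot: [0.002, 0.994, 0.039, -0.102]
force: [-0.2, -0.3, 1.2]
grip_width: 0.61
grip_force: 0.0
```

servo_tool(
  deltas=[
    [[0,0,0],[0,0,0],0.4],
    [[0,0,0],[0,0,0],0.2],
    [[0,0,0],[0,0,0],0],
    [[0,0,0],[0,0,0],0],
  ],
)

```text
time_s: 7.9
eef_pos: [598.0, -311.3, 184.0]
ee_rot: [0.001, 0.994, 0.04, -0.104]
force: [-8.6, 10.6, 2.2]
grip_width: 0.368
grip_force: 43.8
```

Run:
```python
from h import *
import cv2
rep(); s,p,R=state()
print("to grip+19 in tool frame",(R.inv().apply(gripP(.45)-p)+[0,0,19]).round(1))
b=optics.capture("scene")[100:220,330:450]
cv2.imwrite("pics/p4.png",cv2.resize(b,(400,400),interpolation=cv2.INTER_CUBIC))
```

```text
t 7.9 p [ 598.  -311.3  184. ] z [-0.206 -0.01  -0.978] F [-8.6 10.6  2.2] g 0.368 43.8 j [-0.61  0.81  0.84 -0.13  1.66  0.88]
to grip+19 in tool frame [3.9 0.4 6.4]
```

View pics/p4.png

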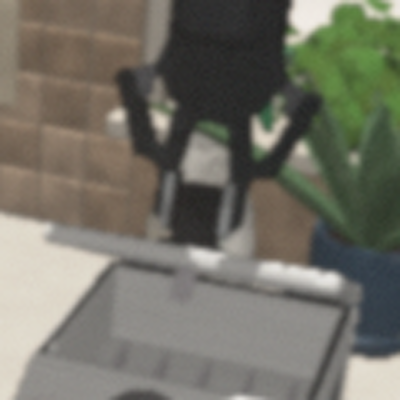

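It has the grip, with an opening of 31 mm against the 32 mm width. I'll swing it down along the hinge arc.

```bash
cat >> h.py <<'E'
def arc(dth,n,dtilt,g=0,L=19):  # lower lid by dth while tool tilts by dtilt toward vertical
    s,p,R0=state(); Z,ax,con,hg=frames(); yv=Z@[0,1,0]; G0=p-L*R0.as_matrix()[:,2]
    pc,Rc=p,R0
    for k in range(1,n+1):
        G=hg+Rn.from_rotvec(-yv*dth*k/n).apply(G0-hg); R=Rn.from_rotvec(-yv*dtilt*k/n)*R0; q=G+L*R.as_matrix()[:,2]
        d=Rc.inv().apply(q-pc)/200; r=(Rc.inv()*R).as_rotvec()/(np.pi/2)
        print(d.round(4).tolist(),r.round(4).tolist()); pc,Rc=q,R
    print("end",pc.round(1))
E
python3 -c "
from h import *
arc(.36,8,.17)"
```

```text
[-0.0152, 0.0002, 0.0347] [-0.0, 0.0135, -0.0001]
[-0.0144, 0.0002, 0.0351] [-0.0, 0.0135, -0.0001]
[-0.0136, 0.0002, 0.0355] [-0.0, 0.0135, -0.0001]
[-0.0127, 0.0002, 0.0358] [-0.0, 0.0135, -0.0001]
[-0.0119, 0.0002, 0.0362] [-0.0, 0.0135, -0.0001]
[-0.011, 0.0002, 0.0365] [-0.0, 0.0135, -0.0001]
[-0.0101, 0.0002, 0.0368] [-0.0, 0.0135, -0.0001]
[-0.0093, 0.0002, 0.0371] [-0.0, 0.0135, -0.0001]
end [ 571.1 -313.4  129.8]
```

servo_tool(
  deltas=[
    [[-0.015,0,0.035],[0,0.0135,0],0],
    [[-0.014,0,0.035],[0,0.0135,0],0],
    [[-0.014,0,0.035],[0,0.0135,0],0],
    [[-0.013,0,0.036],[0,0.0135,0],0],
  ],
)

```text
time_s: 8.35
eef_pos: [582.9, -312.6, 158.7]
ee_rot: [-0.0, 0.997, 0.04, -0.059]
force: [-2.3, 9.7, 5.4]
grip_width: 0.364
grip_force: 45.4
```

servo_tool(
  deltas=[
    [[-0.012,0,0.036],[0,0.0135,0],0],
    [[-0.011,0,0.036],[0,0.0135,0],0],
    [[-0.01,0,0.037],[0,0.0135,0],0],
    [[-0.005,0,0.02],[0,0.0135,0],0],
  ],
)

```text
time_s: 8.75
eef_pos: [572.9, -313.4, 133.0]
ee_rot: [-0.002, 0.999, 0.04, -0.017]
force: [-1.8, 8.6, 3.8]
grip_width: 0.362
grip_force: 46.4
```

```bash
python3 -c "
from h import *
rep();arc(.12,6,.03)"
```

```text
t 8.75 p [ 572.9 -313.4  133. ] z [-0.035  0.003 -0.999] F [-1.8  8.6  3.8] g 0.362 46.4 j [-0.67  0.69  1.16 -0.02  1.31  0.82]
[-0.0047, 0.0001, 0.0164] [-0.0, 0.0032, -0.0]
[-0.0045, 0.0001, 0.0164] [-0.0, 0.0032, -0.0]
[-0.0042, 0.0001, 0.0165] [-0.0, 0.0032, -0.0]
[-0.004, 0.0001, 0.0166] [-0.0, 0.0032, -0.0]
[-0.0037, 0.0001, 0.0166] [-0.0, 0.0032, -0.0]
[-0.0035, 0.0001, 0.0167] [-0.0, 0.0032, -0.0]
end [ 567.5 -313.8  113.3]
```

servo_tool(
  deltas=[
    [[-0.0045,-0.002,0.016],[0,0.003,0],0],
    [[-0.0045,-0.002,0.016],[0,0.003,0],0],
    [[-0.004,0,0.016],[0,0.003,0],0],
  ],
)

```text
time_s: 9.05
eef_pos: [570.2, -313.6, 124.2]
ee_rot: [-0.001, 0.999, 0.04, -0.01]
force: [-2.5, 6.7, 6.7]
grip_width: 0.367
grip_force: 47.3
```

servo_tool(
  deltas=[
    [[-0.004,0,0.016],[0,0.003,0],0],
    [[-0.003,0,0.012],[0,0.003,0],0],
  ],
)

```text
time_s: 9.25
eef_pos: [568.8, -313.7, 118.5]
ee_rot: [-0.002, 0.999, 0.04, -0.005]
force: [-2.0, 5.8, 3.0]
grip_width: 0.366
grip_force: 47.2
```

servo_tool(
  deltas=[
    [[-0.002,0,0.008],[0,0,0],0],
    [[-0.002,0,0.008],[0,0,0],0],
  ],
)

```text
time_s: 9.45
eef_pos: [567.9, -313.8, 115.3]
ee_rot: [-0.002, 0.999, 0.04, -0.005]
force: [-2.4, 5.2, 4.8]
grip_width: 0.366
grip_force: 47.5
```

```bash
python3 -c "
from h import *
rep()"
```

```text
t 9.45 p [ 567.9 -313.8  115.3] z [-0.011  0.003 -1.   ] F [-2.4  5.2  4.8] g 0.366 47.5 j [-0.68  0.69  1.22 -0.    1.24  0.81]
```

servo_tool(
  deltas=[
    [[-0.002,0,0.01],[0,0,0],0],
    [[-0.001,0,0.01],[0,0,0],0],
  ],
)

```text
time_s: 9.65
eef_pos: [567.3, -314.0, 112.7]
ee_rot: [-0.001, 0.999, 0.04, -0.005]
force: [-7.3, 10.2, 22.1]
grip_width: 0.363
grip_force: 50.0
```

servo_tool(
  deltas=[
    [[-0.001,0,0.008],[0,0,0],0],
    [[0,0,0],[0,0,0],0],
  ],
)

```text
time_s: 9.85
eef_pos: [567.4, -314.0, 112.7]
ee_rot: [-0.001, 0.999, 0.04, -0.005]
force: [-8.3, 9.1, 22.4]
grip_width: 0.369
grip_force: 49.8
```

The lid is down and firm at 22 N. Now the tug.

servo_tool(
  deltas=[
    [[0,0,-0.012],[0,0,0],0],
    [[0.001,0,-0.012],[0,0,0],0],
    [[0.001,0,-0.01],[0,0,0],0],
    [[0.001,0,-0.01],[0,0,0],0],
  ],
)

```text
time_s: 10.25
eef_pos: [568.1, -313.7, 116.5]
ee_rot: [-0.002, 0.999, 0.04, -0.006]
force: [10.9, 2.6, -9.8]
grip_width: 0.366
grip_force: 46.0
```

servo_tool(
  deltas=[
    [[0.001,0,-0.008],[0,0,0],0],
    [[0.001,0,-0.008],[0,0,0],0],
  ],
)

```text
time_s: 10.45
eef_pos: [568.6, -313.6, 119.2]
ee_rot: [-0.002, 0.999, 0.04, -0.006]
force: [12.6, 1.0, -21.2]
grip_width: 0.364
grip_force: 44.4
```

servo_tool(
  deltas=[
    [[0.001,0,-0.006],[0,0,0],0],
    [[0,0,0],[0,0,0],0],
  ],
)

```text
time_s: 10.65
eef_pos: [568.6, -313.6, 119.2]
ee_rot: [-0.002, 0.999, 0.04, -0.006]
force: [12.5, 0.7, -17.2]
grip_width: 0.368
grip_force: 44.8
```

servo_tool(
  deltas=[
    [[0,0,-0.01],[0,0,0],0],
    [[0,0,0],[0,0,0],0],
    [[0,0,0],[0,0,0],0],
  ],
)

```text
time_s: 10.95
eef_pos: [568.6, -313.5, 119.5]
ee_rot: [-0.003, 0.999, 0.04, -0.006]
force: [17.1, -2.2, -27.1]
grip_width: 0.369
grip_force: 44.0
```

```bash
python3 -c "
from h import *
rep()"
```

```text
t 10.95 p [ 568.6 -313.5  119.5] z [-0.013  0.005 -1.   ] F [ 17.1  -2.2 -27.1] g 0.369 44.0 j [-0.68  0.69  1.21 -0.    1.26  0.81]
```

The lid stops firm at 27 N after 6.8 mm of play, so it is caught. I'll ease it down and let go.

servo_tool(
  deltas=[
    [[-0.001,0,0.015],[0,0,0],0],
    [[-0.001,0,0.015],[0,0,0],0],
    [[-0.001,0,0.015],[0,0,0],0],
    [[0,0,0],[0,0,0],0.6],
    [[0,0,0],[0,0,0],0.8],
    [[0,0,0],[0,0,0],0.8],
  ],
)

```text
time_s: 11.55
eef_pos: [567.1, -314.8, 114.8]
ee_rot: [-0.001, 0.999, 0.039, -0.006]
force: [-0.1, 0.5, 0.4]
grip_width: 0.8
grip_force: 0.0
```

servo_tool(
  deltas=[
    [[0,0,-0.05],[0,0,0],0.8],
    [[0,0,-0.15],[0,0,0],0.8],
    [[0,0,-0.2],[0,0,0],0.9],
    [[0,0,-0.2],[0,0,0],1],
  ],
)

```text
time_s: 11.95
eef_pos: [568.4, -314.7, 236.8]
ee_rot: [-0.002, 0.999, 0.039, -0.006]
force: [-0.0, 0.4, 0.9]
grip_width: 0.994
grip_force: 0.0
```

Run:
```python
from h import *
rep(); Z,ax,con,h=frames()
A=np.array([440,-322,250.])
for r in rows(A,toolR(.3,-.15),6,1): print(r)
hl=head0-7.5*ax; B=hl+60*ax; print("B",B)
for r in rows(B,toolR(np.pi/6,-.37),6,1,(A,toolR(.3,-.15))): print(r)
```

```text
t 11.95 p [ 568.4 -314.7  236.8] z [-0.013  0.003 -1.   ] F [-0.   0.4  0.9] g 0.994 0.0 j [-0.68  0.6   1.05 -0.01  1.5   0.81]
[[-0.1073, -0.0024, -0.0096],[-0.0029, 0.0331, -0.0159],1]
[[-0.1066, -0.0051, -0.0152],[-0.0029, 0.0331, -0.0159],1]
[[-0.1055, -0.0076, -0.0207],[-0.0029, 0.0331, -0.0159],1]
[[-0.104, -0.0102, -0.0262],[-0.0029, 0.0331, -0.0159],1]
[[-0.1022, -0.0126, -0.0316],[-0.0029, 0.0331, -0.0159],1]
[[-0.1001, -0.015, -0.037],[-0.0029, 0.0331, -0.0159],1]
B [ 470.28815521 -321.98176072  138.1836    ]
[[-0.0038, 0.0015, 0.0965],[-0.0061, 0.023, -0.0232],1]
[[-0.0073, 0.0003, 0.0963],[-0.0061, 0.023, -0.0232],1]
[[-0.0107, -0.0009, 0.0959],[-0.0061, 0.023, -0.0232],1]
[[-0.0141, -0.0023, 0.0955],[-0.0061, 0.023, -0.0232],1]
[[-0.0174, -0.0038, 0.0949],[-0.0061, 0.023, -0.0232],1]
[[-0.0207, -0.0054, 0.0941],[-0.0061, 0.023, -0.0232],1]
```

servo_tool(
  deltas=[
    [[-0.107,-0.002,-0.01],[-0.003,0.033,-0.016],1],
    [[-0.107,-0.005,-0.015],[-0.003,0.033,-0.016],1],
    [[-0.106,-0.008,-0.021],[-0.003,0.033,-0.016],1],
    [[-0.104,-0.01,-0.026],[-0.003,0.033,-0.016],1],
    [[-0.102,-0.013,-0.032],[-0.003,0.033,-0.016],1],
    [[-0.1,-0.015,-0.037],[-0.003,0.033,-0.016],1],
  ],
)

```text
time_s: 12.55
eef_pos: [439.3, -322.1, 249.1]
ee_rot: [0.007, 0.982, 0.114, 0.15]
force: [0.8, -1.1, 0.3]
grip_width: 1.002
grip_force: 0.0
```

servo_tool(
  deltas=[
    [[-0.004,0.002,0.096],[-0.006,0.023,-0.023],1],
    [[-0.007,0,0.096],[-0.006,0.023,-0.023],1],
    [[-0.011,-0.001,0.096],[-0.006,0.023,-0.023],1],
    [[-0.014,-0.002,0.096],[-0.006,0.023,-0.023],1],
    [[-0.017,-0.004,0.095],[-0.006,0.023,-0.023],1],
    [[-0.021,-0.005,0.094],[-0.006,0.023,-0.023],1],
    [[0,0,0],[0,0,0],1],
  ],
)

```text
time_s: 13.25
eef_pos: [469.7, -321.6, 134.5]
ee_rot: [0.035, 0.942, 0.215, 0.255]
force: [-0.3, -0.2, 0.6]
grip_width: 1.0
grip_force: 0.0
```

Run:
```python
from h import *
import cv2
rep(); Z,ax,con,h=frames(); s,p,R=state(); hl=head0-7.5*ax
dR=(R.inv()*toolR(np.pi/6,-.37)).as_rotvec(); print("rot needed(90deg)",(dR/1.5708).round(4))
print("tool vec to head", R.inv().apply(hl-p).round(1))
a=optics.capture("top")[130:250,330:450];b=optics.capture("scene")[140:260,300:420]
cv2.imwrite("pics/p5.png",np.hstack([cv2.resize(m,(400,400),interpolation=cv2.INTER_CUBIC) for m in(a,b)]))
```

```text
t 13.25 p [ 469.7 -321.6  134.5] z [ 0.496  0.043 -0.867] F [-0.3 -0.2  0.6] g 1.0 0.0 j [-1.02  0.36  1.8   0.64  0.83 -0.3 ]
rot needed(90deg) [-0.0022  0.0005 -0.0019]
tool vec to head [ 2.   1.5 57.1]
```

View pics/p5.png

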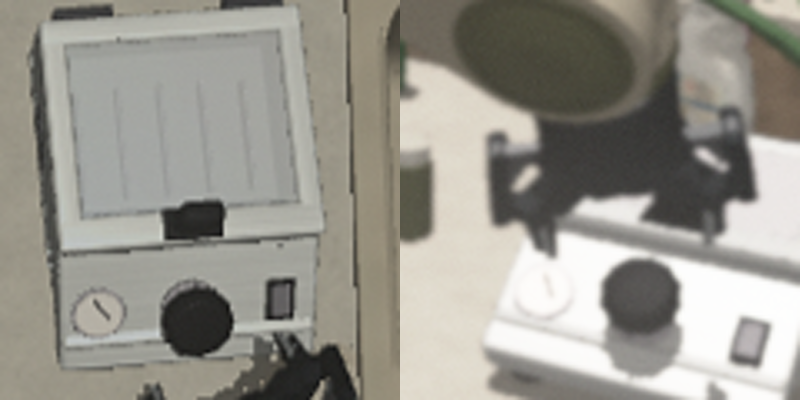

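The lid is shut, the stop is still in, and the open fingers straddle the head at (640,290). I'll advance and grip it.

servo_tool(
  deltas=[
    [[0.005,0.004,0.05],[-0.002,0,0],1],
    [[0.005,0.004,0.08],[0,0,0],1],
    [[0,0,0.08],[0,0,0],1],
    [[0,0,0.08],[0,0,0],1],
    [[0,0,0.05],[0,0,0],1],
    [[0,0,0.03],[0,0,0],1],
    [[0,0,0.02],[0,0,0],1],
    [[0,0,0],[0,0,0],1],
  ],
)

```text
time_s: 14.15
eef_pos: [511.6, -319.9, 69.8]
ee_rot: [0.039, 0.942, 0.214, 0.256]
force: [-0.1, 0.8, 0.8]
grip_width: 1.008
grip_force: 0.0
```

Run:
```python
from h import *
rep(); Z,ax,con,h=frames(); s,p,R=state(); hl=head0-7.5*ax
print("tool vec to head", R.inv().apply(hl-p).round(1), "TCP above console",((p-con)@ax).round(1))
```

```text
t 14.15 p [ 511.6 -319.9   69.8] z [ 0.499  0.037 -0.866] F [-0.1  0.8  0.8] g 1.008 0.0 j [-0.94  0.52  1.77  0.73  0.69 -0.35]
tool vec to head [ -1.1  -1.7 -19.9] TCP above console 9.6
```

servo_tool(
  deltas=[
    [[-0.005,-0.006,0.008],[0,0,0],0.8],
    [[0,0,0],[0,0,0],0.6],
    [[0,0,0],[0,0,0],0.4],
    [[0,0,0],[0,0,0],0.4],
  ],
  squeeze=30,
)

```text
time_s: 14.55
eef_pos: [510.9, -319.2, 68.0]
ee_rot: [0.039, 0.942, 0.214, 0.256]
force: [-3.9, 1.0, 2.9]
grip_width: 0.588
grip_force: 30.4
```

Run:
```python
from h import *
rep(); s,p,R=state(); print("F tool",R.inv().apply(s["force"]).round(1))
```

```text
t 14.55 p [ 510.9 -319.2   68. ] z [ 0.499  0.037 -0.866] F [-3.9  1.   2.9] g 0.588 30.4 j [-0.94  0.52  1.77  0.73  0.69 -0.36]
F tool [-1.3 -1.8 -4.4]
```

It grips a 50 mm width at 30 N with little side force. I'll turn it clockwise by 0.75 rad.

servo_tool(
  deltas=[
    [[0,0,0],[0,0,0.06],0.4],
    [[0,0,0],[0,0,0.06],0.4],
    [[0,0,0],[0,0,0.06],0.4],
    [[0,0,0],[0,0,0.06],0.4],
  ],
)

```text
time_s: 14.95
eef_pos: [510.9, -318.8, 67.9]
ee_rot: [-0.011, 0.965, 0.033, 0.259]
force: [-5.1, 2.5, 3.5]
grip_width: 0.584
grip_force: 30.4
```

servo_tool(
  deltas=[
    [[0,0,0],[0,0,0.06],0.4],
    [[0,0,0],[0,0,0.06],0.4],
    [[0,0,0],[0,0,0.06],0.4],
    [[0,0,0],[0,0,0.06],0.4],
    [[0,0,0],[0,0,0.02],0.4],
  ],
)

```text
time_s: 15.45
eef_pos: [510.9, -318.5, 67.8]
ee_rot: [-0.063, 0.952, -0.163, 0.251]
force: [-3.2, 3.9, 4.2]
grip_width: 0.586
grip_force: 30.4
```

Run:
```python
from h import *
rep(); s,p,R=state(); print("F tool",R.inv().apply(s["force"]).round(1),"M",R.inv().apply(s["wrist_torque"]).round(2),"turn from",(R.inv()*toolR(np.pi/6,-.37)).as_rotvec().round(3))
```

```text
t 15.45 p [ 510.9 -318.5   67.8] z [ 0.499  0.039 -0.866] F [-3.2  3.9  4.2] g 0.586 30.4 j [-0.94  0.52  1.77  0.73  0.69  0.43]
F tool [-2.  -3.6 -5.1] M [ 0.48 -0.6  -0.03] turn from [ 0.001 -0.    -0.79 ]
```

It turned 0.79 rad with the grip holding. I'll let go, wait for the stop to spring out, then retreat.

servo_tool(
  deltas=[
    [[0,0,0],[0,0,0],1],
    [[0,0,0],[0,0,0],1],
    [[0,0,0],[0,0,0],1],
    [[0,0,0],[0,0,0],1],
    [[0,0,0],[0,0,0],1],
  ],
)

```text
time_s: 15.95
eef_pos: [511.1, -319.2, 67.7]
ee_rot: [-0.062, 0.952, -0.162, 0.251]
force: [1.2, -0.0, 1.2]
grip_width: 1.002
grip_force: 0.0
```

servo_tool(
  deltas=[
    [[0,0,-0.04],[0,0,0],1],
    [[0,0,-0.08],[0,0,0],1],
    [[0,0,-0.1],[0,0,0],1],
    [[0,0,-0.1],[0,0,0],1],
    [[0,0,-0.15],[0,0,0],1],
    [[0,0,-0.15],[0,0,0],1],
    [[0,0,-0.15],[0,0,0],1],
    [[0,0,0],[0,0,0],1],
  ],
)

```text
time_s: 16.75
eef_pos: [433.6, -326.3, 204.7]
ee_rot: [-0.06, 0.952, -0.162, 0.253]
force: [0.4, -0.3, -0.8]
grip_width: 0.999
grip_force: 0.0
```

Run:
```python
from h import *
import cv2
rep()
a=optics.capture("top")[130:250,330:450];b=optics.capture("scene")[140:260,300:420]
cv2.imwrite("pics/p6.png",np.hstack([cv2.resize(m,(400,400),interpolation=cv2.INTER_CUBIC) for m in(a,b)]))
```

```text
t 16.75 p [ 433.6 -326.3  204.7] z [ 0.502  0.031 -0.865] F [ 0.4 -0.3 -0.8] g 0.999 0.0 j [-1.09  0.22  1.79  0.58  0.99  0.53]
```

View pics/p6.png

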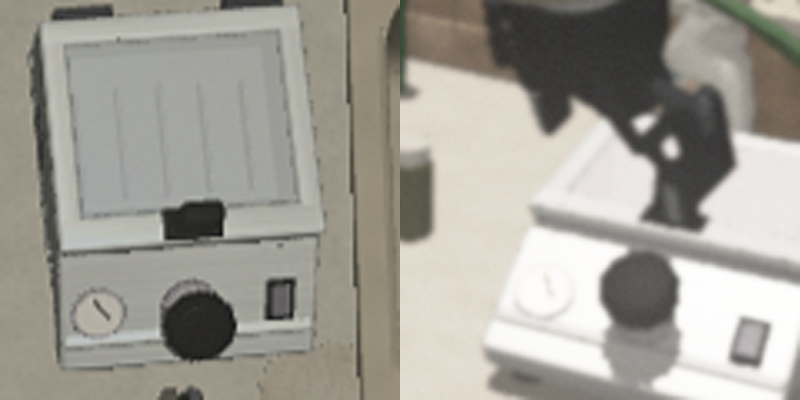

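The head is out again: it is back at (198,325) with its collar showing, as at the start. The lid is shut, and the robot is clear of everything.

servo_tool(
  deltas=[
    [[0,0,-0.05],[0,0,0],1],
    [[0,0,0],[0,0,0],1],
    [[0,0,0],[0,0,0],1],
    [[0,0,0],[0,0,0],1],
  ],
)

```text
time_s: 17.25
eef_pos: [429.3, -325.0, 209.2]
ee_rot: [-0.063, 0.952, -0.162, 0.251]
force: [0.4, 0.8, -0.3]
grip_width: 0.999
grip_force: 0.0
```

```bash
python3 -c "
from rig import ctrl
print(ctrl.finish_job())"
```

```text
the job is handed in; nothing more can be done
None
```

The job is done and handed in at about 17 s: the stop was pressed in until it stayed, the lid was pushed down and held firm against a 27 N upward tug, then the knob was turned 0.79 rad clockwise and the stop sprang back out, with the lid still caught and nothing else touched.

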